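# Hook up the pack cradles and move the battery packs onto them

### The job

Hook both steel cradles onto the slotted upright, one in each bay: press the hook tabs into the slots, then down until they are fully home. Then pull every battery pack out of the charger and stand each one in a free pocket of the hung cradles, foot through the opening, upright and fully down. Leave the other things on the bench where they are.

Things in the scene. Friction and masses are not known exactly. Their poses are not given: they have to be found in the camera images.
- bay_a (a point): A bay of the fixed slotted upright (grey sheet panel 5 mm thick, 336 mm wide, top edge 159 mm up): middle of the bay on the front face, 107 mm up. x points squarely INTO the panel, z up. Four through slots 11 wide, 24 mm high: columns at y +-42, lower ends at z +18 and -18 mm. A cradle is home when its _back point and axes coincide with these. Free space behind.
- bay_b (a point): The other bay of the same panel, made alike, 190 mm from bay_a along the panel's +y; axes alike.
- cradle1_rib (a point): Cradle (two alike, 0.2 kg), right way up on the bench: steel shelf 120 x 120 x 6 mm, back plate (62 high, 5 thick) at its +x end, white grip rib on the middle line, 12 thick (y), 60 long (x), top 60 mm above the underside. Point: middle of the rib, 30 mm above the underside; centre of mass 7 mm nearer the back plate. x runs from front edge to back plate, z up.
- cradle2_rib (a point): The second cradle; middle of its rib, axes as for cradle1_rib.
- cradle1_back (a point): Middle of cradle1's back face, 32 mm above the underside, 55 mm in +x from the rib point; same axes. Four hook tabs stick out 12 mm to +x at y +-42 mm, 6 wide, 16 high: a 6 mm neck, and past a 7 mm gap a lip hanging 10 mm lower. Push in level, 11 to 17 mm above home height, until the back plate meets the panel, then lower till the necks rest on the slots' lower ends.
- cradle2_back (a point): Middle of cradle2's back face, as for cradle1_back.
- cradle1_pocket_l (a point): Pocket of cradle1 on the +y side of the rib: through opening in the shelf, 30 (x) x 20 (y) mm. Point: its centre at the shelf's upper face, 65 mm in front of the back face, 40 mm to +y of the middle line; cradle axes.
- cradle1_pocket_r (a point): Pocket of cradle1 on the -y side of the rib: through opening in the shelf, 30 (x) x 20 (y) mm. Point: its centre at the shelf's upper face, 65 mm in front of the back face, 40 mm to -y of the middle line; cradle axes.
- cradle2_pocket_l (a point): Pocket of cradle2 on the +y side of the rib: through opening in the shelf, 30 (x) x 20 (y) mm. Point: its centre at the shelf's upper face, 65 mm in front of the back face, 40 mm to +y of the middle line; cradle axes.
- cradle2_pocket_r (a point): Pocket of cradle2 on the -y side of the rib: through opening in the shelf, 30 (x) x 20 (y) mm. Point: its centre at the shelf's upper face, 65 mm in front of the back face, 40 mm to -y of the middle line; cradle axes.
- pack1_mid (a point): Battery pack (two to four, alike, 0.11 kg; absent: None): dark block 40 (x) x 30 (y) x 55 mm (z), plug foot 24 (x) x 14 (y) mm sticking out 20 mm below. Point: middle of the block; z up. Starts in a well of the fixed white charger, block resting on its top 35 mm up, packs 60 mm apart along y. A sprung ball holds the foot: pull straight up with 5 to 15 N, clear after 20 mm.
- pack2_mid (a point): Battery pack, like pack1; middle of its block. In a pocket its foot goes through the opening and the block rests on the shelf, its x along the cradle's x, either way round.
- pack3_mid (a point): Battery pack, like pack1; middle of its block.
- pack4_mid (a point): Battery pack, like pack1; middle of its block.
- reagent_bottle: Glass reagent bottle, 52 mm across, 110 mm high; a bystander, to be left alone. Origin: centre of its underside.
- salt_jar: White jar, 54 mm across, 70 mm high; a bystander, to be left alone. Origin: centre of its underside.
- tube_rack: Yellow tube rack, 70 x 130 x 45 mm; a bystander, to be left alone. Origin: centre of its underside.
- beaker: Glass beaker, 64 mm across, 80 mm high; a bystander, to be left alone. Origin: centre of its underside.
- marker: Marker pen lying down, 120 x 16 x 14 mm, length along x; a bystander, to be left alone. Origin: centre of its underside.
- tip_box: Pipette tip box, 80 x 110 x 55 mm; a bystander, to be left alone. Origin: centre of its underside.
There are look-alikes about, which are no part of the job. What is shaped like the part that bears cradle1_rib but yellow is not meant.

How it is judged:
By the outcome, as a careful person would: the job done as asked, in the order asked, and still so for the second after the job is handed in, with the robot touching nothing.
Of pack1, pack2, pack3, pack4 only 2 to 4 are there at a start; the rules pass over those that are not, and their reading is None.
At some moment in a run one of cradle1, cradle2 may be knocked a few centimetres aside while the robot is not near it.
Once in a run the grip may slacken for a moment while it holds something.
It also fails if it takes over 210 s, if anything falls off the work surface, if the arm or the gripper's body presses on something with over 40 N, if the wrist force passes 120 N, or if a joint passes its speed limit or range.

### The arm

A 7-joint arm with a two-finger parallel gripper is mounted at the origin on the work surface. World frame = base frame: x ahead of the robot, y to its left, z up, the work surface at z = 0. Lengths are in mm, angles in degrees, forces in N, time in s.
With the tool pointing down it reaches from about 400 to 875 mm from the base axis. Payload 4.4 kg.
Tool frame: the origin (TCP) lies between the finger pads; the fingertips stand 11 mm ahead of it and the grasp point (between the pads) lies 8 mm behind it; z points along the fingers, y is the line along which they close (so a half turn about z gives the same grasp; the last joint's range is limited). The gripper opens to 85 mm and grips with 20 to 120 N. Pads are 22 mm wide; open, the fingers measure 114 mm over their backs; the gripper's body (76 mm by 85 mm) begins 54 mm behind the grasp point. The pads swing forward as they close: fully open they stand 13 mm farther back than shut.
Start: joints at [-78.999, 36.005, 2.206, 86.941, -1.547, 57.084, -1.146], TCP at [165.695, 628.54, 242.313] pointing down, gripper open.
Joint ranges: [-175.42, 175.42], [-21.48, 121.26], [-71.46, 75.88], [10.55, 141.38], [-63.04, 243.04], [13.31, 113.54], [-168.57, 168.57]. Speed limits (degrees/s): [147.25, 147.25, 180, 180, 180, 180, 180].

### API

Orientations are given as [roll, pitch, yaw] about the fixed x, y, z axes, in that order (R = Rz(yaw) Ry(pitch) Rx(roll)).
In Python, from bench import robot, viewer, order gives the robot as it stands.
- The arm moves only by the tool servo_tool, never from a script. Its argument "series" is a list that holds one entry, the list of rows, each a list of 7 numbers: the shift along the world's x, y, z in cm, then the turn, a rotation vector about the world's x, y, z in rad, then the opening, from 0 (shut) to 1 (fully open). A call has 1 to 20 rows; each row is the pose to reach, as a shift and turn from the pose commanded when the call began; what a row does not reach only later rows make up. A row lasts 1/10 s, in which the tool goes at most 50 mm and 8.59 degrees, less where a joint would pass 70% of its speed; a pose out of reach is approached as far as the arm can. A call with a gripper value outside its range is refused whole. The fingers move at their own pace and stop on an object; the grip force is fixed at half the most. Time passes only in rows, so rows that repeat a pose let the fingers close. It gives the time, the measured TCP pose, the force, the opening and the grip force at its end, in the units of the state.
- robot.state(): the state, without advancing time (a new reading comes with each control period).
- viewer.snapshot(name): name is "side" or "top" or "wrist"; returns (picture, depth): 384x512x3 uint8, red, green, blue; 384x512 float32, mm along the optical axis (not along the pixel's ray), 0 where there is no reading.
- viewer.calibration(name): a dict with "fovy" (degrees; the focal length in pixels is half the picture's height over the tangent of half this angle, whatever the lens; pixels are square), "cx", "cy" (the principal point, pixels), "rvec" (rotation vector, rad) and "tvec" (3), from world to camera coordinates, as OpenCV has them; the wrist camera has in their place "mount" (4x4, takes a point from camera to tool coordinates, whose origin is the TCP and whose axes are the flange's). Camera axes: x right, y down, z forward; pixel columns grow to the right and rows downward; lengths in mm; the calibration is good to about 2 mm. A picture is of the moment at which its call begins: read the wrist's pose just before it. calibration takes no time and is no camera call.
- order.sign_off(): hands the job in; it is judged then, once.
The state is a dict: "clock": time; "qpos": joint angles; "dq": joint speeds; "joint_efforts": joint torques, N m; "tool_pos": TCP position; "eef_rot": TCP orientation; "force": force on the tool from outside, world axes, zero at the start; "wrist_torque": the same for the moment, N m; "gripper_width": opening from 0.0 (shut) to 1.0 (fully open); "gripper_force": force on a finger pad.
Only numpy, scipy, OpenCV 4.12 (cv2) and the standard library are available. Lean on these libraries where they do the work, as an engineer would, in place of code of your own. Each camera call takes 0.05 s, during which the arm holds its last target. There are 200 camera calls.

## Working session

There is one attempt and no reset: what is moved stays moved. The work goes in short steps, Python scripts to look and compute and a tool call to move; the robot and the scene stay as the last step left them, time stands still between calls to the robot, and variables do not carry over. Pictures are saved under pics/ and viewed, at most 14 in all, crops included, and the job is handed in when it is done.

Besides the shell and the picture viewer there is one more tool, called as a command line: name --argument value ..., lists and objects as JSON in quotes. servo_tool: Moves the arm, as the interface text tells. Its arguments: {"type":"object","properties":{"series":{"type":"array"}},"required":["series"]}

```bash
ls; mkdir -p pics
cat > h.py <<'E'
import numpy as np, cv2
from scipy.spatial.transform import Rotation as Ro
from bench import robot, viewer, order
def snap(n):
    s=robot.state(); p,d=viewer.snapshot(n); np.savez(f'/tmp/{n}.npz',p=p,d=d,pos=s['tool_pos'],rot=s['eef_rot'])
    return p,d,s
def cloud(n,d,s=None):
    c=viewer.calibration(n); f=d.shape[0]/2/np.tan(np.radians(c['fovy'])/2)
    v,u=np.mgrid[:d.shape[0],:d.shape[1]]
    P=np.stack([(u-c['cx'])/f*d,(v-c['cy'])/f*d,d],-1).astype(float)
    if 'mount' in c:
        M=np.array(c['mount']); P=P@M[:3,:3].T+M[:3,3]
        R=Ro.from_euler('xyz',s['eef_rot'],degrees=True).as_matrix(); P=P@R.T+np.array(s['tool_pos'])
    else:
        R=cv2.Rodrigues(np.array(c['rvec'],float))[0]; P=(P-np.array(c['tvec']).ravel())@R
    P[d==0]=np.nan
    return P
def save(p,name): cv2.imwrite(f'pics/{name}.png',cv2.cvtColor(p,cv2.COLOR_RGB2BGR))
E
python3 - <<'E'
from h import *
s=robot.state(); print(s)
for n in ['top','side']:
    c=viewer.calibration(n); print(n,c)
    p,d,s=snap(n); save(p,n+'0')
print(viewer.calibration('wrist'))
E
```

```text
pics
{'clock': 0.0, 'qpos': array([-79.00241601,  36.05821158,   2.20204494,  86.99586336,
        -1.54774735,  57.08158442,  -1.14615377]), 'dq': array([ 0.02406758, -0.07982887,  0.02249396, -0.03605156,  0.01676802,
       -0.04910495,  0.04128324]), 'joint_efforts': array([ 8.53308916e-05, -5.63393641e+01,  1.22604299e+00, -1.93444222e+01,
        1.08289858e-02,  1.06472033e-02, -1.72062335e-05]), 'tool_pos': array([165.49735491, 627.9691059 , 241.39760222]), 'eef_rot': array([-1.79893995e+02,  4.06520399e-04,  1.65232124e+02]), 'force': array([-1.07054902,  0.61352728,  0.91548387]), 'wrist_torque': array([ 0.03532765,  0.04460911, -0.01563617]), 'gripper_force': 0.0, 'gripper_width': 0.9985431193711982}
top {'fovy': 53.0225593026997, 'cx': 255.67480784715588, 'cy': 187.64721600828818, 'rvec': array([ 2.10024267, -2.14732803,  0.20712705]), 'tvec': array([  39.09654399,  541.74479945, 1105.02968056])}
side {'fovy': 44.008912783668094, 'cx': 252.96880034809539, 'cy': 194.3464243365356, 'rvec': array([ 2.32386907, -0.38378157,  0.18534495]), 'tvec': array([-466.18527606,  197.08556384, 1267.16705366])}
{'fovy': 62.901149611953, 'cx': 255.3957075342259, 'cy': 197.0893461364379, 'mount': array([[-2.89084473e-04, -9.51733804e-01, -3.06924557e-01,
         7.99168141e+01],
       [ 9.99999852e-01, -1.33994090e-04, -5.26376017e-04,
         7.75079942e-01],
       [ 4.59843773e-04, -3.06924664e-01,  9.51733702e-01,
        -1.31855895e+02],
       [ 0.00000000e+00,  0.00000000e+00,  0.00000000e+00,
         1.00000000e+00]])}
```

Run:
```python
from h import *
a=cv2.imread('pics/top0.png');b=cv2.imread('pics/side0.png')
cv2.imwrite('pics/top0b.png',cv2.resize(a,(800,600),interpolation=cv2.INTER_CUBIC))
cv2.imwrite('pics/side0b.png',cv2.resize(b,(800,600),interpolation=cv2.INTER_CUBIC))
```

```text
(no output)
```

View pics/top0b.png

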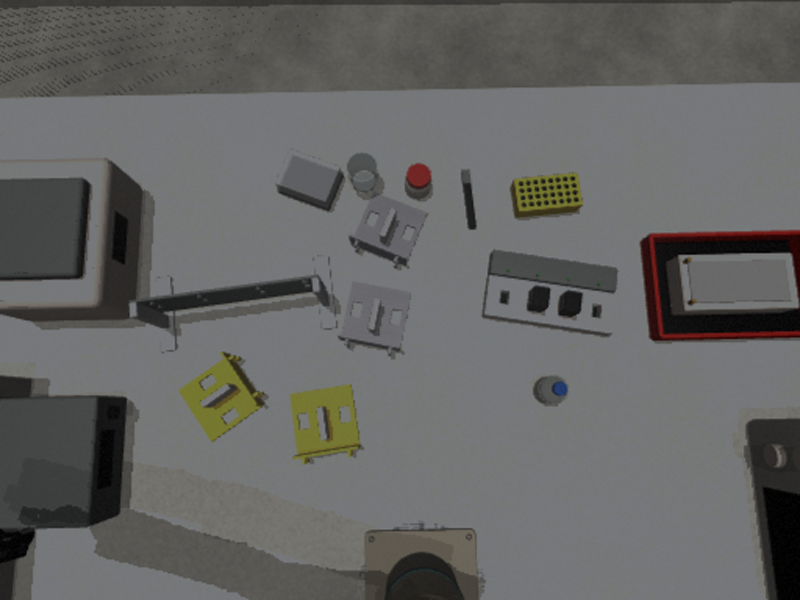

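View pics/side0b.png

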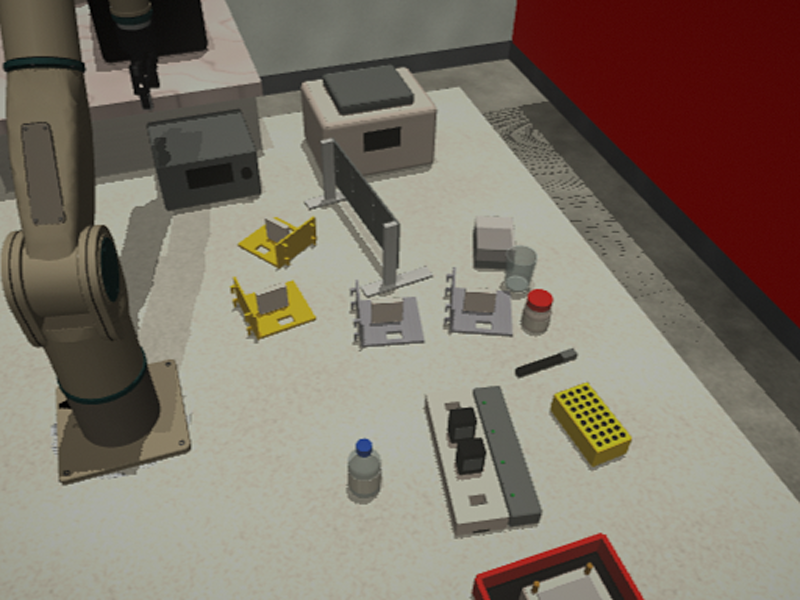

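The top view shows two grey cradles (~(390,230) and (376,318) in the 800-px view), their tabs towards the robot. The panel runs from (135,305) to (320,285). The charger is at (550,300) with two packs, at (540,298) and (570,302). The yellow cradles are decoys. The side view agrees.

Run:
```python
from h import *
for n in ['top','side']:
    z=np.load(f'/tmp/{n}.npz'); P=cloud(n,z['d']); p=z['p'].astype(int)
    c=viewer.calibration(n);R=cv2.Rodrigues(np.array(c['rvec']))[0];print(n,'cam at',-R.T@np.array(c['tvec']))
    def rep(name,box,zr):
        u0,v0,u1,v1=[int(k*.64) for k in box]
        Q=P[v0:v1,u0:u1].reshape(-1,3); Q=Q[(Q[:,2]>zr[0])&(Q[:,2]<zr[1])]
        if len(Q)<4: print(name,'few');return
        r=cv2.minAreaRect(Q[:,:2].astype(np.float32)); print(name,len(Q),np.round(Q.mean(0),1),'rect',np.round(r[0],1),np.round(r[1],1),round(r[2],1), 'z',np.round(np.percentile(Q[:,2],[5,50,95]),1))
    B=dict(top=dict(panel=(110,240,345,360),crA=(335,185,435,275),crB=(330,270,420,365),packs=(480,240,630,340),bottle=(520,365,580,415),rack=(500,160,600,225)),
     side=dict(panel=(300,130,440,310),crA=(436,260,515,340),crB=(345,275,430,355),packs=(440,400,490,480),bottle=(340,430,390,510),rack=(550,380,640,470)))[n]
    for k,zr in [('panel',(150,175)),('panel',(60,150)),('crA',(50,70)),('crA',(1,12)),('crB',(50,70)),('crB',(1,12)),('packs',(80,100)),('packs',(28,42)),('bottle',(20,130)),('rack',(38,55))]: rep(k+str(zr),B[k],zr)
```

```text
top cam at [ 324.37333438   34.86839537 1187.29638143]
panel(150, 175) 401 [533.  338.9 158.2] rect [525.9 333.2] [ 31.6 329.8] 6.6 z [152.4 158.7 162. ]
panel(60, 150) 1485 [548.2 420.7 102. ] rect [516.2 355.6] [450.  177.8] 75.3 z [ 63.5 101.5 143.8]
crA(50, 70) 229 [666.6  55.1  59.6] rect [688.6  50.3] [136.6 160.9] 81.7 z [52.7 60.1 64.9]
crA(1, 12) 1857 [687.9  52.8   4.6] rect [688.   56.6] [204.1 190.9] 88.6 z [1.2 4.1 9.4]
crB(50, 70) 187 [473.8  83.9  60.5] rect [467.8  95.3] [104.9  98.5] 22.0 z [54.4 60.7 64.7]
crB(1, 12) 2008 [512.3  79.4   4.9] rect [509.1  80.4] [176.7 189.4] 88.7 z [1.3 4.7 9.5]
packs(80, 100) 303 [ 518.3 -263.5   89.5] rect [ 519.4 -264.5] [90.8 41.2] 80.0 z [83.2 89.8 93.5]
packs(28, 42) 2964 [ 546.7 -268.    34.9] rect [ 545.1 -269.5] [251.5 133.9] 80.0 z [30.9 34.9 38.8]
bottle(20, 130) 319 [ 353.8 -244.    77. ] rect [ 354.4 -250.2] [50.  49.3] 39.7 z [ 29.4  76.5 111.2]
rack(38, 55) 903 [ 743.7 -272.2   45.7] rect [ 744.8 -273.1] [ 71.6 130.6] 5.1 z [41.8 45.8 49.5]
side cam at [ 171.28786843 -869.82696157 1037.27782972]
panel(150, 175) 259 [53
[... 243 characters left out ...]
] 11.7 z [50.9 58.9 65.8]
crA(1, 12) 1139 [687.2  60.5   4.8] rect [692.6  86.2] [230.7 155.5] 68.6 z [1.3 4.6 9.5]
crB(50, 70) 187 [474.7  80.2  58.2] rect [464.6  95. ] [106.6 102. ] 20.9 z [51.5 58.9 63.9]
crB(1, 12) 1441 [512.3  90.8   5.2] rect [508.5 101.1] [218.9 174. ] 70.8 z [ 1.3  5.1 10.1]
packs(80, 100) 394 [ 515.  -268.8   88.5] rect [ 516.2 -264.8] [93.3 40.8] 80.0 z [82.  89.  92.4]
packs(28, 42) 831 [ 525.  -242.2   34.3] rect [ 528.  -241.6] [163.  83.] 68.1 z [30.4 34.3 38.7]
bottle(20, 130) 593 [ 348.5 -264.5   69.4] rect [ 350.8 -259.6] [41.9 52.3] 83.7 z [ 26.3  71.5 109.3]
rack(38, 55) 1135 [ 740.7 -277.4   44.1] rect [ 741.1 -274. ] [ 73.  132.2] 4.6 z [40.4 44.1 47.5]
```

Run:
```python
from h import *
a=np.radians(6.6); n=np.array([np.cos(a),np.sin(a)]); t=np.array([-np.sin(a),np.cos(a)]); c0=np.array([526,333])
for nm,box in [('top',(110,240,345,360)),('side',(290,120,450,310))]:
    z=np.load(f'/tmp/{nm}.npz'); P=cloud(nm,z['d']); 
    u0,v0,u1,v1=[int(k*.64) for k in box]
    Q=P[v0:v1,u0:u1].reshape(-1,3); Q=Q[Q[:,2]>15]; q=Q[:,:2]-c0; N=q@n; T=q@t
    for zr in [(100,150),(150,165)]:
      for lo in range(-180,180,24):
        m=(T>=lo)&(T<lo+24)&(Q[:,2]>zr[0])&(Q[:,2]<zr[1])&(abs(N)<60)
        if m.sum()>3: print(nm,zr,lo,m.sum(),np.round(np.percentile(N[m],[5,25,50,75,95]),1))
p=cv2.imread('pics/top0.png')[130:250,60:300]; p2=cv2.imread('pics/side0.png')[70:210,180:360]
cv2.imwrite('pics/c1.png',np.vstack([cv2.resize(p,(600,300),interpolation=cv2.INTER_CUBIC),cv2.resize(p2,(386,300),interpolation=cv2.INTER_CUBIC)[:, :].copy() if 0 else cv2.copyMakeBorder(cv2.resize(p2,(386,300),interpolation=cv2.INTER_CUBIC),0,0,0,214,0)]))
```

```text
top (100, 150) -180 32 [-15.6 -14.9 -11.1   1.   11.5]
top (100, 150) -156 21 [-15.2   9.2   9.8  10.4  11.6]
top (100, 150) -132 34 [ 9.2  9.6  9.9 10.1 11.5]
top (100, 150) -108 35 [ 9.3  9.5  9.7 10.  10.4]
top (100, 150) -84 34 [ 8.9  9.5  9.8 10.2 10.7]
top (100, 150) -60 33 [ 9.2  9.7 10.  10.3 12.7]
top (100, 150) -36 34 [ 9.   9.5  9.7 10.  10.3]
top (100, 150) -12 34 [ 8.7  9.2  9.5 10.1 10.3]
top (100, 150) 12 35 [ 8.9  9.2  9.5  9.7 10.1]
top (100, 150) 36 31 [ 9.1  9.4  9.6 10.5 12.3]
top (100, 150) 60 36 [ 8.8  9.   9.3  9.8 10.3]
top (100, 150) 84 35 [ 8.8  9.2  9.4  9.7 10.1]
top (100, 150) 108 33 [ 8.7  9.2  9.4  9.5 10. ]
top (100, 150) 132 94 [-15.2  -7.9   2.    9.2  10.8]
top (100, 150) 156 12 [-15.9 -15.7 -15.5 -15.3 -15.3]
top (150, 165) -180 38 [-14.3  -9.7  -1.    7.4  12.8]
top (150, 165) -156 30 [-13.9   3.4  10.   12.7  14.1]
top (150, 165) -132 25 [ 9.3 10.  11.  13.3 14.5]
top (150, 165) -108 22 [ 9.4 10.4 11.6 13.5 15.1]
top (150, 165) -84 20 [ 9.7 10.4 11.7 12.4 14.4]
top (150, 165) -60 24 [ 9.5  9.8 10.9 12.6 14.3]
top (150, 165) -36 21 [ 9.1 10.2 10.8
[... 1199 characters left out ...]
5) -156 22 [-14.1   2.1   6.8   8.5  10.5]
side (150, 165) -132 13 [ 6.8  8.   9.1 11.9 12.9]
side (150, 165) -108 17 [ 5.2  6.8  8.4  9.1 10.8]
side (150, 165) -84 17 [ 6.3  6.8  7.2 10.3 11.5]
side (150, 165) -60 14 [ 4.9  6.7  7.8  9.4 10.7]
side (150, 165) -36 14 [ 5.6  6.9  8.   9.5 10.8]
side (150, 165) -12 14 [ 5.6  6.1  7.6  9.4 12. ]
side (150, 165) 12 14 [ 6.   6.9  7.6  9.2 12.4]
side (150, 165) 36 14 [ 5.8  6.6  7.5 10.3 12.2]
side (150, 165) 60 14 [ 5.9  6.7  7.7  8.7 10.4]
side (150, 165) 84 12 [ 5.7  6.5  6.6  8.9 10.6]
side (150, 165) 108 14 [ 5.3  6.   7.4  9.9 11. ]
side (150, 165) 132 20 [-17.5  -7.8   1.9   6.4  11.3]
side (150, 165) 156 20 [-17.  -12.2  -4.2   3.7   8.8]
```

View pics/c1.png

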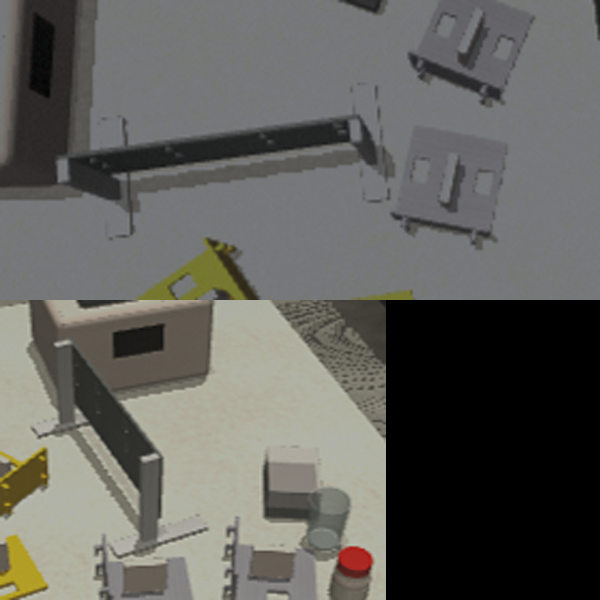

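Posts sit on the robot side of the sheet, so the front face is the far side (N≈+14 mm) and the cradles hang with x pointing towards the robot (yaw ≈ 186.6°). Next I look at the front face with the wrist camera.

servo_tool --series '[[[0, 0, 10, 0, 0, 0, 1], [0, 0, 10, 0, 0, 0, 1], [0, 0, 10, 0, 0, -0.15, 1], [10, -6, 12, 0, 0, -0.5, 1], [20, -12, 12, 0, 0, -1, 1], [30, -19, 12, 0, 0, -1.5, 1], [45.5, -28.5, 12, 0, 0, -2.0, 1], [45.5, -28.5, 12, 0, 0, -2.4, 1], [45.5, -28.5, 8, 0, 0, -2.768, 1], [45.5, -28.5, 5, 0, 0, -2.768, 1], [45.5, -28.5, 5, 0, 0, -2.768, 1], [45.5, -28.5, 5, 0, 0, -2.768, 1], [45.5, -28.5, 5, 0, 0, -2.768, 1], [45.5, -28.5, 5, 0, 0, -2.768, 1], [45.5, -28.5, 5, 0, 0, -2.768, 1], [45.5, -28.5, 5, 0, 0, -2.768, 1], [45.5, -28.5, 5, 0, 0, -2.768, 1], [45.5, -28.5, 5, 0, 0, -2.768, 1], [45.5, -28.5, 5, 0, 0, -2.768, 1], [45.5, -28.5, 5, 0, 0, -2.768, 1]]]'

```text
clock: 2.1
tool_pos: [620.3, 343.6, 291.6]
eef_rot: [180.0, 0.1, 10.2]
force: [0.1, 0.0, -0.3]
gripper_width: 1.001
gripper_force: 0.0
```

servo_tool --series '[[[0, 0, 0, 0, 0, 0, 1], [0, 0, 0, 0, 0, 0, 1], [0, 0, 0, 0, 0, 0, 1]]]'

```text
clock: 2.4
tool_pos: [620.6, 343.6, 292.1]
eef_rot: [-180.0, 0.0, 10.7]
force: [-0.0, 0.6, 0.8]
gripper_width: 0.998
gripper_force: 0.0
```

Run:
```python
from h import *
p,d,s=snap('wrist'); save(p,'w1'); print(s['tool_pos'],s['eef_rot'],s['clock'])
p,d,s=snap('top')
P=cloud('top',d)
# cradle ribs: components of heights 50..68
for nm,b in dict(A=(335,185,435,275),B=(330,270,420,365)).items():
    u0,v0,u1,v1=[int(k*.64) for k in b]
    Z=P[v0:v1,u0:u1]; m=((Z[...,2]>50)&(Z[...,2]<70)).astype(np.uint8)
    k,l,st,_=cv2.connectedComponentsWithStats(m,connectivity=4)
    for i in range(1,k):
        if st[i,4]>25:
            r=cv2.minAreaRect(Z[l==i][:,:2].astype(np.float32)); print(nm,st[i,4],np.round(r[0],1),np.round(r[1],1),round(r[2],1))
```

```text
[620.58243889 343.56285784 292.12614607] [-1.79994327e+02  2.00546989e-02  1.06754222e+01] 2.4
A 85 [683.9  48.3] [12.3 60.9] 65.9
A 119 [630.7  71. ] [118.6  17.7] 65.7
B 84 [503.3  77.4] [11.8 58.5] 76.9
B 106 [446.4  89.7] [117.3  17.1] 78.0
```

View pics/w1.png

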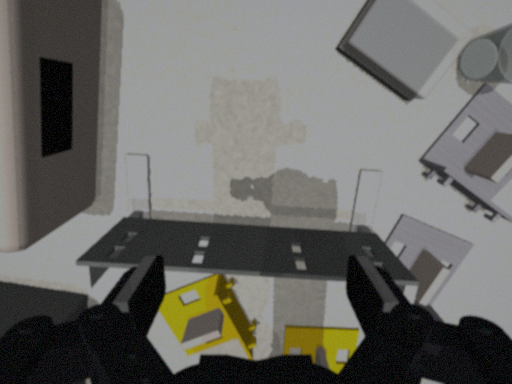

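```bash
cat > slots.py <<'E'
from h import *
def slots(d,p,s,show=True):
    P=cloud('wrist',d,s); a=np.radians(6.6); n=np.array([np.cos(a),np.sin(a)]); c0=np.array([526.,333])
    N=(P[...,:2]-c0)@n
    m=(abs(N-13)<8)&(P[...,2]>40)&(P[...,2]<152)
    X=P[m]; 
    for _ in range(4):
        A=np.c_[X[:,1:],np.ones(len(X))]; k=np.linalg.lstsq(A,X[:,0],rcond=None)[0]; r=X[:,0]-A@k; X=X[abs(r)<2.5]
    print('plane x=%.4f y+%.4f z+%.1f'%tuple(k),len(X),'yaw',np.degrees(np.arctan(-k[0])),'rms',r.std())
    # rays
    M=np.array(viewer.calibration('wrist')['mount']); R=Ro.from_euler('xyz',s['eef_rot'],degrees=True).as_matrix()
    C=R@M[:3,3]+np.array(s['tool_pos']); D=cloud('wrist',np.ones_like(d),s)-C
    nv=np.array([1,-k[0],-k[1]]); tt=(k[2]-C@nv)/(D@nv); H=C+D*tt[...,None]
    return k,H
E
python3 - <<'E'
from slots import *
z=np.load('/tmp/wrist.npz'); s=dict(tool_pos=z['pos'],eef_rot=z['rot'])
k,H=slots(z['d'],z['p'],s)
g=z['p'].astype(int).mean(2)
L=H[...,2]; yaw=np.arctan(-k[0]); t=np.array([-np.sin(yaw),np.cos(yaw)])
T=(H[...,:2]-[526,333])@t
m=((L>80)&(L<140)&(g>95)&(abs(T)<150)).astype(np.uint8)
kk,l,st,_=cv2.connectedComponentsWithStats(m,connectivity=4)
for i in range(1,kk):
    if st[i,4]>12: q=l==i; print(st[i],'T %.1f'%T[q].mean(),np.round(np.percentile(T[q],[3,97]),1),'z',np.round([L[q].min(),L[q].max()],1))
zz=(L>100)&(L<150)
E
```

```text
plane x=-0.1175 y+0.0006 z+577.6 11306 yaw 6.699164475451182 rms 0.41256764403943924
[198 239  11   8  69] T 53.6 [48.8 58.3] z [ 95.2 113.5]
[292 246   9   6  42] T -50.8 [-54.9 -46.9] z [ 98.4 111.3]
[193 254  11   5  42] T 53.5 [49.  58.3] z [131.1 139.9]
[296 261   9   4  29] T -50.8 [-55.1 -46.9] z [133.2 139.8]
```

servo_tool --series '[[[-3, -6, 0, 0, 0, -0.1, 1], [-8, -13, 0, 0, 0, -0.25, 1], [-13, -20, -3, 0, 0, -0.405, 1], [-15.8, -25.8, -5, 0, 0, -0.405, 1], [-15.8, -25.8, -5, 0, 0, -0.405, 1], [-15.8, -25.8, -5, 0, 0, -0.405, 1], [-15.8, -25.8, -5, 0, 0, -0.405, 1], [-15.8, -25.8, -5, 0, 0, -0.405, 1], [-15.8, -25.8, -5, 0, 0, -0.405, 1], [-15.8, -25.8, -5, 0, 0, -0.405, 1], [-15.8, -25.8, -5, 0, 0, -0.405, 1], [-15.8, -25.8, -5, 0, 0, -0.405, 1]]]'

```text
clock: 3.7
tool_pos: [463.2, 86.3, 242.3]
eef_rot: [180.0, -0.0, -12.6]
force: [-0.2, 0.1, 0.5]
gripper_width: 1.0
gripper_force: 0.0
```

```bash
cat > rib.py <<'E'
from h import *
def rib(nm='wrist',near=None,zoff=0):
    p,d,s=snap(nm); P=cloud(nm,d,s)
    m=((P[...,2]>48+zoff)&(P[...,2]<68+zoff))
    if near is not None: m&=(np.hypot(P[...,0]-near[0],P[...,1]-near[1])<100)
    k,l,st,_=cv2.connectedComponentsWithStats(m.astype(np.uint8),connectivity=4)
    print(s['tool_pos'],s['eef_rot'],s['clock'])
    for i in range(1,k):
        if st[i,4]>40:
            Q=P[l==i]; r=cv2.minAreaRect(Q[:,:2].astype(np.float32)); print(st[i],np.round(r[0],1),np.round(r[1],1),round(r[2],1),'z',np.round(np.percentile(Q[:,2],[5,50,95]),1))
    return p,d,s
E
python3 - <<'E'
from rib import *
p,d,s=rib('wrist',(500,78)); save(p,'w2')
E
```

```text
[463.1847805   86.25191646 242.29478291] [ 1.79987028e+02 -2.49985711e-02 -1.25815583e+01] 3.7
[250 105  12  62 730] [501.5  78.2] [11.2 59.5] 77.3 z [59.  60.3 61.6]
[154 118  10  13  78] [533.8 169. ] [11.8  1.3] 10.0 z [49.5 59.  67.3]
[ 198  183  117   18 1041] [444.3  90.5] [120.1  17.8] 77.9 z [49.7 61.2 63.3]
```

View pics/w2.png

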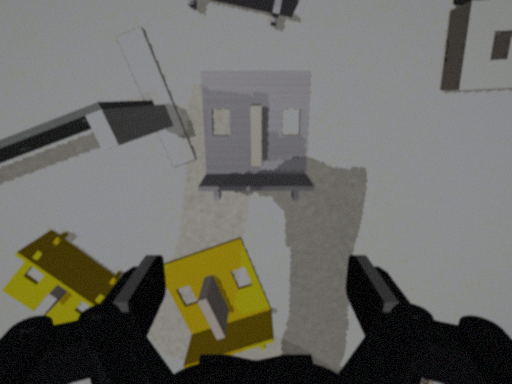

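Image shows the cradle squarely ahead: rib at (257,135), back plate at (256,182). It reads (501.5, 78.2), yaw −12.6°, matching the top view. I'll grasp it.

servo_tool --series '[[[3.8, -0.8, -5, 0, 0, 0, 1], [3.8, -0.8, -10, 0, 0, 0, 1], [3.8, -0.8, -14, 0, 0, 0, 1], [3.8, -0.8, -17, 0, 0, 0, 1], [3.8, -0.8, -19, 0, 0, 0, 1], [3.8, -0.8, -20, 0, 0, 0, 1], [3.8, -0.8, -20.8, 0, 0, 0, 1], [3.8, -0.8, -20.8, 0, 0, 0, 1], [3.8, -0.8, -20.8, 0, 0, 0, 0.5], [3.8, -0.8, -20.8, 0, 0, 0, 0], [3.8, -0.8, -20.8, 0, 0, 0, 0], [3.8, -0.8, -20.8, 0, 0, 0, 0], [3.8, -0.8, -20.8, 0, 0, 0, 0], [3.8, -0.8, -20.8, 0, 0, 0, 0], [3.8, -0.8, -20.8, 0, 0, 0, 0], [3.8, -0.8, -20.8, 0, 0, 0, 0]]]'

```text
clock: 5.35
tool_pos: [501.0, 77.6, 34.7]
eef_rot: [-180.0, -0.0, -12.7]
force: [-1.1, 0.6, 5.4]
gripper_width: 0.132
gripper_force: 59.5
```

servo_tool --series '[[[0, 0, 3, 0, 0, 0, 0], [0, 0, 7, 0, 0, 0, 0], [0, 0, 11, 0, 0, 0, 0], [0, 0, 15, 0, 0, 0, 0], [2, 1, 19, 0, 0, 0, 0], [5, 3, 21.5, 0, 0, 0, 0], [8, 5, 21.5, 0, 0, 0.04, 0], [11, 8, 21.5, 0, 0, 0.08, 0], [14, 11, 21.5, 0, 0, 0.12, 0], [14, 15, 21.5, 0, 0, 0.16, 0], [14, 19, 21.5, 0, 0, 0.2, 0], [14, 23, 21.5, 0, 0, 0.24, 0], [14, 27, 21.5, 0, 0, 0.28, 0], [14, 31, 21.5, 0, 0, 0.32, 0], [14, 34, 21.5, 0, 0, 0.338, 0], [14, 36, 21.5, 0, 0, 0.338, 0], [14, 36.6, 21.5, 0, 0, 0.338, 0], [14, 36.6, 21.5, 0, 0, 0.338, 0], [14, 36.6, 21.5, 0, 0, 0.338, 0]]]'

```text
clock: 7.25
tool_pos: [641.1, 441.2, 249.0]
eef_rot: [179.9, 0.0, 6.6]
force: [0.4, -1.1, -1.7]
gripper_width: 0.129
gripper_force: 59.0
```

Run:
```python
from slots import *
p,d,s=snap('wrist'); save(p,'w3'); print(s['tool_pos'],s['eef_rot'],s['gripper_width'],s['gripper_force'],s['force'])
R=Ro.from_euler('xyz',s['eef_rot'],degrees=True).as_matrix()
P=(cloud('wrist',d,s)-s['tool_pos'])@R   # tool frame
near=np.abs(P).max(-1)<90
H=-P[...,2]  # height above tcp
for a,b,nm in [(20,33,'rib/backplate'),(-31,-25,'shelf top')]:
    m=near&(H>a)&(H<b); k,l,st,_=cv2.connectedComponentsWithStats(m.astype(np.uint8),connectivity=4)
    for i in range(1,k):
        if st[i,4]>60:
            r=cv2.minAreaRect(P[l==i][:,:2].astype(np.float32)); print(nm,st[i],np.round(r[0],1),np.round(r[1],1),round(r[2],1),np.round(np.median(H[l==i]),1))
```

```text
[641.12084187 441.21478203 248.95354456] [1.79883332e+02 3.57857924e-02 6.55375222e+00] 0.1289388286097525 59.03604447841644 [ 0.40323372 -1.05877362 -1.67420813]
rib/backplate [ 202  224  107  134 5082] [2.2 1.3] [37.4 59. ] 68.1 25.4
rib/backplate [182 294  19   8  63] [  5.6 -25.3] [6.2 1.5] 86.1 32.0
shelf top [  136   121   240   178 28930] [13.9 -1. ] [103.8 120.8] 0.0 -28.6
```

View pics/w3.png

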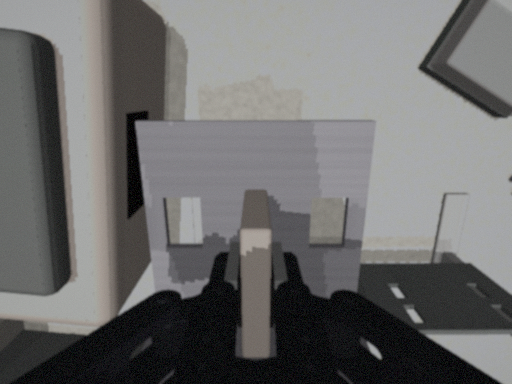

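Run:
```python
from h import *
a=np.radians(6.7); n=np.array([np.cos(a),np.sin(a)]); t=np.array([-np.sin(a),np.cos(a)])
for nm in ['wrist','top']:
    z=np.load(f'/tmp/{nm}.npz'); P=cloud(nm,z['d'],dict(tool_pos=z['pos'],eef_rot=z['rot']))
    N=(P[...,:2]-[526,333])@n; T=(P[...,:2]-[526,333])@t
    for z0 in (30,80,120,160,200):
        for n0 in (20,60,100,140):
            m=(T>160)&(T<400)&(P[...,2]>z0)&(P[...,2]<z0+40)&(N>n0)&(N<n0+40)
            if m.sum()>10: print(nm,'z',z0,'N',n0,m.sum(),'minT %.0f'%np.percentile(T[m],2))
```

```text
wrist z 30 N 20 81 minT 213
wrist z 80 N 20 461 minT 212
wrist z 80 N 60 562 minT 207
wrist z 80 N 100 476 minT 201
wrist z 80 N 140 353 minT 197
wrist z 120 N 20 2705 minT 213
wrist z 120 N 60 1998 minT 208
wrist z 120 N 100 2360 minT 203
wrist z 120 N 140 2755 minT 198
wrist z 160 N 20 1548 minT 229
wrist z 160 N 60 3500 minT 225
wrist z 160 N 100 4417 minT 220
wrist z 160 N 140 4742 minT 215
top z 30 N 20 71 minT 211
top z 30 N 60 81 minT 206
top z 30 N 100 74 minT 202
top z 30 N 140 70 minT 197
top z 80 N 20 18 minT 211
top z 80 N 60 20 minT 206
top z 80 N 100 31 minT 200
top z 80 N 140 30 minT 196
top z 120 N 20 22 minT 380
top z 120 N 60 15 minT 376
top z 160 N 60 66 minT 354
top z 160 N 100 104 minT 348
top z 160 N 140 132 minT 342
```

servo_tool --series '[[[-1, -0.2, -3, 0, 0, 0, 0], [-1, -0.2, -6, 0, 0, 0, 0], [-1, -0.2, -9, 0, 0, 0, 0], [-1, -0.2, -11, 0, 0, 0, 0], [-1, -0.2, -12, 0, 0, 0, 0], [-1, -0.2, -12.5, 0, 0, 0, 0], [-1, -0.2, -12.5, 0, 0, 0, 0], [-1, -0.2, -12.5, 0, 0, 0, 0], [-1, -0.2, -12.5, 0, 0, 0, 0], [-1, -0.2, -12.5, 0, 0, 0, 0]]]'

```text
clock: 8.3
tool_pos: [631.1, 441.8, 125.4]
eef_rot: [-180.0, -0.1, 6.7]
force: [-0.3, -0.2, -1.8]
gripper_width: 0.131
gripper_force: 59.0
```

servo_tool --series '[[[-1.0, -0.15, -0.15, 0, 0, 0, 0], [-2.0, -0.26, -0.15, 0, 0, 0, 0], [-3.0, -0.38, -0.15, 0, 0, 0, 0], [-3.5, -0.44, -0.15, 0, 0, 0, 0], [-3.8, -0.48, -0.15, 0, 0, 0, 0], [-4.0, -0.5, -0.15, 0, 0, 0, 0], [-4.14, -0.52, -0.15, 0, 0, 0, 0], [-4.14, -0.52, -0.15, 0, 0, 0, 0], [-4.14, -0.52, -0.15, 0, 0, 0, 0]]]'

```text
clock: 9.2
tool_pos: [589.6, 436.2, 122.8]
eef_rot: [180.0, -0.0, 6.7]
force: [-0.2, -1.0, -1.3]
gripper_width: 0.131
gripper_force: 59.0
```

servo_tool --series '[[[-0.2, -0.02, 0.05, 0, 0, 0, 0], [-0.4, -0.04, 0.05, 0, 0, 0, 0], [-0.6, -0.05, 0.05, 0, 0, 0, 0], [-0.7, -0.06, 0.05, 0, 0, 0, 0], [-0.8, -0.07, 0.05, 0, 0, 0, 0], [-0.9, -0.09, 0.05, 0, 0, 0, 0], [-0.9, -0.09, 0.05, 0, 0, 0, 0]]]'

```text
clock: 9.9
tool_pos: [581.4, 435.7, 123.6]
eef_rot: [-180.0, -0.2, 6.7]
force: [3.0, 2.0, -2.9]
gripper_width: 0.134
gripper_force: 58.8
```

servo_tool --series '[[[-0.1, -0.01, 0, 0, 0, 0, 0], [-0.2, -0.02, 0, 0, 0, 0, 0], [-0.2, -0.02, 0, 0, 0, 0, 0], [-0.2, -0.02, 0, 0, 0, 0, 0]]]'

```text
clock: 10.3
tool_pos: [581.5, 435.7, 123.9]
eef_rot: [-180.0, -0.4, 6.7]
force: [8.2, 2.0, -6.7]
gripper_width: 0.132
gripper_force: 58.4
```

servo_tool --series '[[[0.15, 0.02, -0.2, 0, 0, 0, 0], [0.15, 0.02, -0.4, 0, 0, 0, 0], [0.15, 0.02, -0.6, 0, 0, 0, 0], [0.15, 0.02, -0.8, 0, 0, 0, 0], [0.15, 0.02, -1.0, 0, 0, 0, 0], [0.15, 0.02, -1.2, 0, 0, 0, 0], [0.15, 0.02, -1.35, 0, 0, 0, 0], [0.15, 0.02, -1.5, 0, 0, 0, 0], [0.15, 0.02, -1.6, 0, 0, 0, 0], [0.15, 0.02, -1.6, 0, 0, 0, 0]]]'

```text
clock: 11.3
tool_pos: [581.5, 435.3, 109.7]
eef_rot: [-180.0, -0.2, 6.7]
force: [3.3, -0.7, 7.0]
gripper_width: 0.129
gripper_force: 60.6
```

servo_tool --series '[[[0, 0, 0, 0, 0, 0, 0.4], [0, 0, 0, 0, 0, 0, 1], [0, 0, 0, 0, 0, 0, 1], [0, 0, 0, 0, 0, 0, 1], [0, 0, 0, 0, 0, 0, 1], [0, 0, 2, 0, 0, 0, 1], [0, 0, 5, 0, 0, 0, 1], [0, 0, 9, 0, 0, 0, 1], [0, 0, 13, 0, 0, 0, 1], [2, 0, 16, 0, 0, 0, 1], [6, 0, 17, 0, 0, 0, 1], [6, 0, 17, 0, 0, 0, 1], [6, 0, 17, 0, 0, 0, 1]]]'

```text
clock: 12.6
tool_pos: [640.4, 434.3, 276.7]
eef_rot: [180.0, 0.0, 6.6]
force: [-0.8, -0.1, 0.1]
gripper_width: 1.004
gripper_force: 0.0
```

Run:
```python
from rib import *
p,d,s=rib('wrist',(582,436),75); save(p,'w4')
P=cloud('wrist',d,s); 
m=(abs(P[...,0]-600)<70)&(abs(P[...,1]-436)<75)&(P[...,2]>70)&(P[...,2]<95)
print('shelf',m.sum(),np.percentile(P[m][:,2],[5,50,95]),cv2.minAreaRect(P[m][:,:2].astype(np.float32)))
rib('top',(684,48))
```

```text
[640.42740413 434.28459237 276.72842782] [1.79963049e+02 3.34056688e-02 6.59084457e+00] 12.6
[241 209  13  60 728] [584.6 436.9] [59.9 11.5] 6.6 z [130.4 132.7 134.2]
[ 178  280  155   23 2411] [527.3 422.9] [ 19.2 153.7] 6.5 z [124.6 135.8 141.5]
shelf 9262 [75.72502182 78.3609347  81.70565408] ((586.9508056640625, 432.318603515625), (121.2000503540039, 129.22792053222656), 6.687526702880859)
[639.26858628 435.06801947 276.27780763] [1.79984612e+02 1.13284865e-01 6.64914487e+00] 12.65
[243 133  11  20  87] [683.4  48.5] [12. 60.] 66.9 z [51.3 60.1 63.7]
[223 150  37  18 125] [630.5  71.3] [118.9  18. ] 66.3 z [50.2 60.5 65.6]
```

View pics/w4.png

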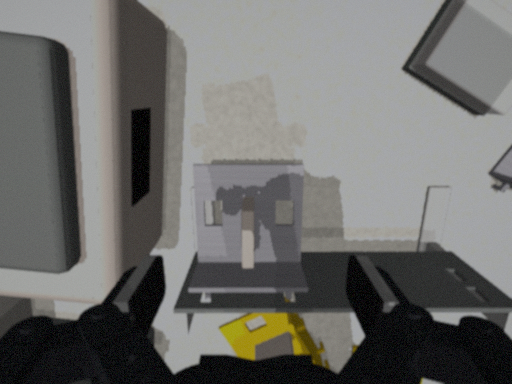

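Cradle 1 is home: shelf at (248,230), back plate flush on the panel, level. Now the second cradle.

servo_tool --series '[[[0.7, -4, 0, 0, 0, -0.1, 1], [0.7, -9, 0, 0, 0, -0.2, 1], [0.7, -14, 0, 0, 0, -0.3, 1], [0.7, -19, 0, 0, 0, -0.4, 1], [0.7, -24, 0, 0, 0, -0.5245, 1], [0.7, -29, -3.5, 0, 0, -0.5245, 1], [0.7, -34, -3.5, 0, 0, -0.5245, 1], [0.7, -37, -3.5, 0, 0, -0.5245, 1], [0.7, -37, -3.5, 0, 0, -0.5245, 1], [0.7, -37, -3.5, 0, 0, -0.5245, 1], [0.7, -37, -3.5, 0, 0, -0.5245, 1], [0.7, -37, -3.5, 0, 0, -0.5245, 1]]]'

```text
clock: 13.9
tool_pos: [646.6, 68.0, 242.0]
eef_rot: [-180.0, 0.1, -23.2]
force: [0.0, -0.7, -0.1]
gripper_width: 1.0
gripper_force: 0.0
```

Run:
```python
from rib import *
p,d,s=rib('wrist',(684,48)); save(p,'w5')
```

```text
[646.55573293  67.9674696  241.97851074] [-1.79957320e+02  5.07757982e-02 -2.31667253e+01] 13.9
[259  18  38  22  99] [760.4   0. ] [35.5  8.4] 46.1 z [55.9 61.8 67.2]
[178  43  21  37  99] [767.7  81.6] [ 6.7 35.9] 35.8 z [49.6 58.4 66.5]
[254 104  12  62 739] [681.7  49. ] [11.2 60. ] 66.8 z [59.1 60.3 61.6]
[ 201  181  117   18 1059] [628.7  72.1] [120.4  17.3] 66.4 z [50.5 61.4 63.2]
```

servo_tool --series '[[[3.5, -1.95, -5, 0, 0, 0, 1], [3.5, -1.95, -10, 0, 0, 0, 1], [3.5, -1.95, -14, 0, 0, 0, 1], [3.5, -1.95, -17, 0, 0, 0, 1], [3.5, -1.95, -19, 0, 0, 0, 1], [3.5, -1.95, -20, 0, 0, 0, 1], [3.5, -1.95, -20.7, 0, 0, 0, 1], [3.5, -1.95, -20.7, 0, 0, 0, 1], [3.5, -1.95, -20.7, 0, 0, 0, 0.5], [3.5, -1.95, -20.7, 0, 0, 0, 0], [3.5, -1.95, -20.7, 0, 0, 0, 0], [3.5, -1.95, -20.7, 0, 0, 0, 0], [3.5, -1.95, -20.7, 0, 0, 0, 0], [3.5, -1.95, -20.7, 0, 0, 0, 0], [3.5, -1.95, -20.7, 0, 0, 0, 0], [3.5, -1.95, -20.7, 0, 0, 0, 0]]]'

```text
clock: 15.55
tool_pos: [682.2, 46.2, 35.8]
eef_rot: [-180.0, -0.0, -23.4]
force: [-0.3, 1.9, 4.4]
gripper_width: 0.133
gripper_force: 59.3
```

servo_tool --series '[[[0, 0, 3, 0, 0, 0, 0], [0, 0, 7, 0, 0, 0, 0], [0, 0, 11, 0, 0, 0, 0], [0, 0, 14, 0, 0, 0, 0], [0, 3, 16, 0, 0, 0.06, 0], [-1, 7, 16, 0, 0, 0.15, 0], [-2, 11, 16, 0, 0, 0.24, 0], [-2.86, 15, 16, 0, 0, 0.33, 0], [-2.86, 18, 16, 0, 0, 0.42, 0], [-2.86, 20, 16, 0, 0, 0.5, 0], [-2.86, 20.66, 16, 0, 0, 0.525, 0], [-2.86, 20.66, 16, 0, 0, 0.525, 0], [-2.86, 20.66, 16, 0, 0, 0.525, 0], [-2.86, 20.66, 13, 0, 0, 0.525, 0], [-2.86, 20.66, 11, 0, 0, 0.525, 0], [-2.86, 20.66, 9.5, 0, 0, 0.525, 0], [-2.86, 20.66, 9, 0, 0, 0.525, 0], [-2.86, 20.66, 9, 0, 0, 0.525, 0], [-2.86, 20.66, 9, 0, 0, 0.525, 0], [-2.86, 20.66, 9, 0, 0, 0.525, 0]]]'

```text
clock: 17.55
tool_pos: [654.0, 252.5, 126.6]
eef_rot: [-180.0, -0.1, 6.7]
force: [0.1, -0.8, -1.7]
gripper_width: 0.129
gripper_force: 58.9
```

Run:
```python
from slots import *
p,d,s=snap('wrist'); save(p,'w6'); print(s['tool_pos'],s['eef_rot'],s['gripper_width'],s['gripper_force'],s['force'])
R=Ro.from_euler('xyz',s['eef_rot'],degrees=True).as_matrix()
P=(cloud('wrist',d,s)-s['tool_pos'])@R
H=-P[...,2]; m=(np.abs(P).max(-1)<90)&(H>-33)&(H<-24)
k,l,st,_=cv2.connectedComponentsWithStats(m.astype(np.uint8),connectivity=4)
for i in range(1,k):
    if st[i,4]>60:
        r=cv2.minAreaRect(P[l==i][:,:2].astype(np.float32)); print(st[i],np.round(r[0],1),np.round(r[1],1),round(r[2],1),np.round(np.median(H[l==i]),1))
```

```text
[654.04087723 252.49828085 126.58638638] [-1.79985726e+02 -1.20454406e-01  6.70930539e+00] 0.12923539308049184 58.922245502471924 [ 0.13745053 -0.82783177 -1.66378132]
[  137   123   238   176 28308] [13.  -1.2] [102.9 121.3] 0.1 -29.6
```

servo_tool --series '[[[-1.0, -0.09, -0.15, 0, 0, 0, 0], [-2.0, -0.2, -0.15, 0, 0, 0, 0], [-3.0, -0.31, -0.15, 0, 0, 0, 0], [-3.5, -0.37, -0.15, 0, 0, 0, 0], [-3.8, -0.41, -0.15, 0, 0, 0, 0], [-4.0, -0.44, -0.15, 0, 0, 0, 0], [-4.2, -0.46, -0.15, 0, 0, 0, 0], [-4.2, -0.46, -0.15, 0, 0, 0, 0], [-4.2, -0.46, -0.15, 0, 0, 0, 0]]]'

```text
clock: 18.5
tool_pos: [611.4, 247.9, 123.8]
eef_rot: [180.0, -0.0, 6.7]
force: [0.5, -0.2, -1.7]
gripper_width: 0.127
gripper_force: 58.9
```

servo_tool --series '[[[-0.2, -0.02, 0.05, 0, 0, 0, 0], [-0.4, -0.04, 0.05, 0, 0, 0, 0], [-0.6, -0.06, 0.05, 0, 0, 0, 0], [-0.7, -0.08, 0.05, 0, 0, 0, 0], [-0.8, -0.09, 0.05, 0, 0, 0, 0], [-0.9, -0.1, 0.05, 0, 0, 0, 0], [-1.0, -0.11, 0.05, 0, 0, 0, 0], [-1.0, -0.11, 0.05, 0, 0, 0, 0]]]'

```text
clock: 19.3
tool_pos: [605.1, 247.3, 125.1]
eef_rot: [180.0, -0.5, 6.7]
force: [10.1, 1.0, -7.8]
gripper_width: 0.131
gripper_force: 58.3
```

servo_tool --series '[[[0.2, 0.02, -0.2, 0, 0, 0, 0], [0.2, 0.02, -0.4, 0, 0, 0, 0], [0.2, 0.02, -0.6, 0, 0, 0, 0], [0.2, 0.02, -0.8, 0, 0, 0, 0], [0.2, 0.02, -1.0, 0, 0, 0, 0], [0.2, 0.02, -1.2, 0, 0, 0, 0], [0.2, 0.02, -1.35, 0, 0, 0, 0], [0.2, 0.02, -1.5, 0, 0, 0, 0], [0.2, 0.02, -1.6, 0, 0, 0, 0], [0.2, 0.02, -1.6, 0, 0, 0, 0]]]'

```text
clock: 20.3
tool_pos: [605.1, 247.1, 110.6]
eef_rot: [-180.0, -0.2, 6.7]
force: [2.7, 0.3, 8.1]
gripper_width: 0.132
gripper_force: 61.0
```

servo_tool --series '[[[0, 0, 0, 0, 0, 0, 0.4], [0, 0, 0, 0, 0, 0, 1], [0, 0, 0, 0, 0, 0, 1], [0, 0, 0, 0, 0, 0, 1], [0, 0, 0, 0, 0, 0, 1], [0, 0, 2, 0, 0, 0, 1], [0, 0, 5, 0, 0, 0, 1], [0, 0, 9, 0, 0, 0, 1], [0, 0, 13, 0, 0, 0, 1], [2, 0, 16, 0, 0, 0, 1], [5, 0, 17, 0, 0, 0, 1], [5, 0, 17, 0, 0, 0, 1], [5, 0, 17, 0, 0, 0, 1]]]'

```text
clock: 21.6
tool_pos: [652.9, 246.5, 277.6]
eef_rot: [180.0, 0.1, 6.7]
force: [-0.7, -0.2, -0.7]
gripper_width: 1.002
gripper_force: 0.0
```

Run:
```python
from rib import *
p,d,s=rib('wrist',(604,247),75); save(p,'w7')
P=cloud('wrist',d,s)
m=(abs(P[...,0]-610)<70)&(abs(P[...,1]-247)<75)&(P[...,2]>70)&(P[...,2]<95)
print('shelf',m.sum(),np.percentile(P[m][:,2],[5,50,95]),cv2.minAreaRect(P[m][:,:2].astype(np.float32)))
# charger profile from top
p,d,s=snap('top'); T=cloud('top',d)
a=np.radians(-10); ex=np.array([np.cos(a),np.sin(a)]); ey=np.array([-np.sin(a),np.cos(a)])
q=T[...,:2]-[518.5,-264.5]; U=q@ex; V=q@ey
for lo in range(-60,100,10):
    m=(abs(V)<110)&(U>lo)&(U<=lo+10); 
    if m.sum(): print('charger x',lo,np.round(np.percentile(T[m][:,2],[5,50,95]),0))
m=(T[...,2]>80)&(T[...,2]<100)&(abs(V)<120)&(abs(U)<50)
k,l,st,_=cv2.connectedComponentsWithStats(m.astype(np.uint8),connectivity=4)
for i in range(1,k):
    if st[i,4]>30: r=cv2.minAreaRect(T[l==i][:,:2].astype(np.float32)); print('pack',st[i,4],r)
```

```text
[652.86979728 246.54901017 277.64082045] [1.79984934e+02 7.49853313e-02 6.67558108e+00] 21.6
[243 199  13  60 750] [607.1 248.5] [59.3 11.6] 6.6 z [130.5 132.6 134.2]
[ 166  271  155   21 2370] [548.3 247.7] [ 18.5 153.4] 6.6 z [124.6 135.8 141.4]
shelf 9787 [75.67652542 78.42738793 85.22563814] ((608.1704711914062, 253.84292602539062), (121.3974380493164, 150.1452178955078), 6.65519380569458)
charger x -60 [-3.  1.  4.]
charger x -50 [-3.  1.  4.]
charger x -40 [ 1. 33. 39.]
charger x -30 [32. 36. 39.]
charger x -20 [33. 39. 92.]
charger x -10 [ 8. 38. 93.]
charger x 0 [ 6. 37. 92.]
charger x 10 [11. 36. 92.]
charger x 20 [32. 35. 39.]
charger x 30 [32. 36. 39.]
charger x 40 [25. 33. 37.]
charger x 50 [31. 34. 39.]
charger x 60 [31. 35. 38.]
charger x 70 [31. 35. 38.]
charger x 80 [31. 35. 39.]
charger x 90 [29. 33. 37.]
pack 150 ((524.3680419921875, -234.59780883789062), (30.293668746948242, 40.33495330810547), 79.3845443725586)
pack 155 ((513.729248046875, -293.6480407714844), (31.008460998535156, 39.35492706298828), 78.90868377685547)
```

View pics/w7.png

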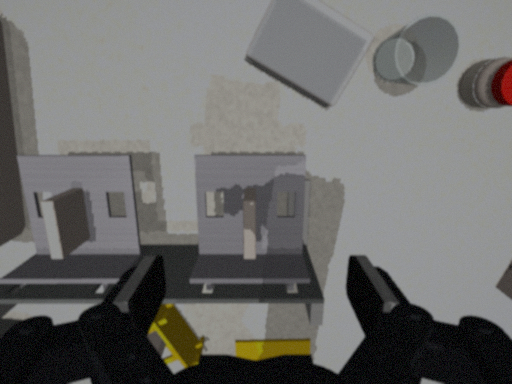

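Both cradles hang flush, shelves at (78,205) and (250,205). Next the packs: grip across the 40 mm side, tool yaw ≈ 79°.

servo_tool --series '[[[-1, -4, 0, 0, 0, 0.1, 1], [-2.5, -9, 0, 0, 0, 0.24, 1], [-4, -14, 0, 0, 0, 0.38, 1], [-5.5, -19, 0, 0, 0, 0.52, 1], [-7, -24, 0, 0, 0, 0.66, 1], [-8.5, -29, 0, 0, 0, 0.8, 1], [-10, -34, 0, 0, 0, 0.94, 1], [-11.5, -39, 0, 0, 0, 1.08, 1], [-13, -44, -2, 0, 0, 1.2, 1], [-13.8, -49, -2, 0, 0, 1.265, 1], [-13.8, -52, -2, 0, 0, 1.265, 1], [-13.8, -52, -2, 0, 0, 1.265, 1], [-13.8, -52, -2, 0, 0, 1.265, 1], [-13.8, -52, -2, 0, 0, 1.265, 1], [-13.8, -52, -2, 0, 0, 1.265, 1]]]'

```text
clock: 23.2
tool_pos: [515.7, -270.6, 258.1]
eef_rot: [-180.0, -0.1, 79.4]
force: [1.4, 1.1, -0.2]
gripper_width: 0.999
gripper_force: 0.0
```

Run:
```python
from h import *
p,d,s=snap('wrist'); save(p,'w8'); P=cloud('wrist',d,s); print(s['tool_pos'],s['eef_rot'],s['clock'])
m=(P[...,2]>82)&(P[...,2]<100)&(np.hypot(P[...,0]-519,P[...,1]+264)<130)
k,l,st,_=cv2.connectedComponentsWithStats(m.astype(np.uint8),connectivity=4)
for i in range(1,k):
    if st[i,4]>100: r=cv2.minAreaRect(P[l==i][:,:2].astype(np.float32)); print('pack',st[i],np.round(r[0],1),np.round(r[1],1),round(r[2],1),np.median(P[l==i][:,2]))
for nm in ['top','side']:
    p,d,s=snap(nm); P=cloud(nm,d)
    for c in [(582,436),(604.5,247)]:
        for lo,hi in [(70,90),(125,142)]:
            m=(np.hypot(P[...,0]-c[0]-10,P[...,1]-c[1])<(55 if lo==70 else 38))&(P[...,2]>lo)&(P[...,2]<hi); Q=P[m]
            if len(Q)>5: r=cv2.minAreaRect(Q[:,:2].astype(np.float32)); print(nm,c,lo,len(Q),'z %.1f'%np.median(Q[:,2]),np.round(r[0],1),np.round(r[1],1),round(r[2],1))
```

```text
[ 515.69552654 -270.56673231  258.05100286] [-1.79963126e+02 -7.43911766e-02  7.93883040e+01] 23.2
pack [ 236  127   43   32 1306] [ 522.7 -234.4] [29.4 40.1] 79.6 90.18809292079114
pack [ 238  187   40   30 1154] [ 512.3 -293.5] [30.3 39.9] 79.6 90.1671777905188
top (582, 436) 70 662 z 78.5 [598.5 436.3] [ 96.7 107.5] 7.2
top (582, 436) 125 105 z 131.7 [585.9 434.8] [59.9 12.8] 7.5
top (604.5, 247) 70 697 z 78.4 [618.7 247.3] [ 96.6 107. ] 2.1
top (604.5, 247) 125 97 z 132.3 [608.  247.3] [60.8 12.1] 6.3
side (582, 436) 70 199 z 78.2 [610.7 422. ] [92.3 59.4] 36.5
side (582, 436) 125 61 z 131.7 [583.1 432.6] [57.1 23.1] 8.3
side (604.5, 247) 70 303 z 77.7 [626.6 228.7] [106.6  64.4] 31.2
side (604.5, 247) 125 70 z 131.6 [605.6 245.8] [57.1 18.9] 9.7
```

View pics/w8.png

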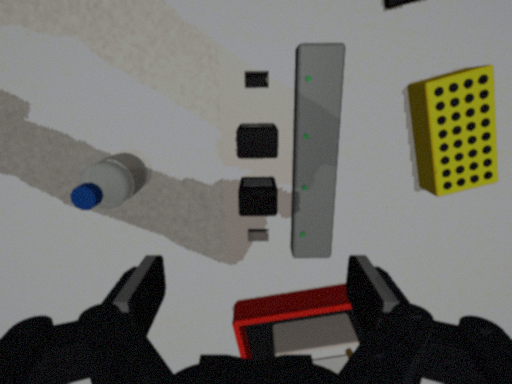

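Packs at (257,140) and (258,196), wells at both ends empty; so there are two packs. All three cameras agree that the hung cradles lean about 3° (hook play), so pocket height is about 77 mm. Moving over pack 1.

servo_tool --series '[[[0.7, 3.7, -4, 0, 0, 0, 1], [0.7, 3.7, -8, 0, 0, 0, 1], [0.7, 3.7, -12, 0, 0, 0, 1], [0.7, 3.7, -13, 0, 0, 0, 1], [0.7, 3.7, -13, 0, 0, 0, 1], [0.7, 3.7, -13, 0, 0, 0, 1], [0.7, 3.7, -13, 0, 0, 0, 1]]]'

```text
clock: 24.05
tool_pos: [523.5, -236.9, 130.4]
eef_rot: [179.8, 0.1, 79.2]
force: [0.1, 0.1, 1.2]
gripper_width: 0.998
gripper_force: 0.0
```

servo_tool --series '[[[0, 0.2, -2, 0, 0, 0, 1], [0, 0.2, -4, 0, 0, 0, 1], [0, 0.2, -5.5, 0, 0, 0, 1], [0, 0.2, -6.1, 0, 0, 0, 1], [0, 0.2, -6.1, 0, 0, 0, 1], [0, 0.2, -6.1, 0, 0, 0, 1], [0, 0.2, -6.1, 0, 0, 0, 1]]]'

```text
clock: 24.75
tool_pos: [522.8, -234.3, 68.2]
eef_rot: [179.9, 0.0, 79.2]
force: [-0.3, -0.7, -0.2]
gripper_width: 1.002
gripper_force: 0.0
```

Grip and pull straight up, slowly for the first 25 mm.

servo_tool --series '[[[0.05, 0, 0, 0, 0, 0, 0.6], [0.05, 0, 0, 0, 0, 0, 0], [0.05, 0, 0, 0, 0, 0, 0], [0.05, 0, 0, 0, 0, 0, 0], [0.05, 0, 0, 0, 0, 0, 0], [0.05, 0, 0, 0, 0, 0, 0], [0.05, 0, 0.3, 0, 0, 0, 0], [0.05, 0, 0.7, 0, 0, 0, 0], [0.05, 0, 1.2, 0, 0, 0, 0], [0.05, 0, 1.7, 0, 0, 0, 0], [0.05, 0, 2.3, 0, 0, 0, 0], [0.05, 0, 3, 0, 0, 0, 0], [0.05, 0, 5, 0, 0, 0, 0], [0.05, 0, 8, 0, 0, 0, 0], [0.05, 0, 12, 0, 0, 0, 0], [0.05, 0, 16, 0, 0, 0, 0], [0.05, 0, 18, 0, 0, 0, 0], [0.05, 0, 18, 0, 0, 0, 0]]]'

```text
clock: 26.55
tool_pos: [523.7, -235.0, 250.9]
eef_rot: [179.7, 0.1, 79.2]
force: [0.1, -0.6, -0.3]
gripper_width: 0.46
gripper_force: 61.7
```

```bash
cat > held.py <<'E'
from h import *
p,d,s=snap('wrist'); print(s['tool_pos'],s['eef_rot'],s['gripper_width'],s['gripper_force'],s['force'])
R=Ro.from_euler('xyz',s['eef_rot'],degrees=True).as_matrix()
P=(cloud('wrist',d,s)-s['tool_pos'])@R; H=-P[...,2]
m=(abs(P[...,0])<35)&(abs(P[...,1])<17)&(H>10)&(H<35); print('top heights',m.sum(),np.round(np.percentile(H[m],[5,25,50,75,95]),1) if m.any() else '')
h=np.median(H[m]); m&=abs(H-h)<4
print('x range',np.round(np.percentile(P[m][:,0],[1,50,99]),1),'y range',np.round(np.percentile(P[m][:,1],[1,50,99]),1))
save(p,'held%d'%int(s['clock']*10))
E
python3 held.py
```

```text
[ 523.70247548 -234.95190496  250.89962542] [1.79671307e+02 5.85745151e-02 7.91785677e+01] 0.46028331022452607 61.74099683761597 [ 0.14644803 -0.57885202 -0.30589336]
top heights 6184 [12.5 21.6 22.4 22.8 23.4]
x range [-13.9   2.4  14.7] y range [-16.7  -0.1  16.6]
```

servo_tool --series '[[[0.7, 4, 0, 0, 0, 0, 0], [1.4, 8.5, 0, 0, 0, 0.03, 0], [2.1, 13, 0, 0, 0, 0.06, 0], [2.8, 17.5, 0, 0, 0, 0.1, 0], [3.6, 22, 0, 0, 0, 0.14, 0], [4.3, 26.5, 0, 0, 0, 0.18, 0], [5.1, 31, 0, 0, 0, 0.22, 0], [5.8, 35.5, 0, 0, 0, 0.26, 0], [6.6, 40, 0, 0, 0, 0.305, 0], [7.4, 44.5, 0, 0, 0, 0.305, 0], [8.1, 49, 0, 0, 0, 0.305, 0], [8.6, 51.5, 0, 0, 0, 0.305, 0], [8.6, 52.3, 0, 0, 0, 0.305, 0], [8.6, 52.3, -3, 0, 0, 0.305, 0], [8.6, 52.3, -5, 0, 0, 0.305, 0], [8.6, 52.3, -5, 0, 0, 0.305, 0], [8.6, 52.3, -5, 0, 0, 0.305, 0], [8.6, 52.3, -5, 0, 0, 0.305, 0]]]'

```text
clock: 28.4
tool_pos: [609.4, 288.4, 198.4]
eef_rot: [179.9, -0.0, 96.6]
force: [0.1, 0.6, -0.7]
gripper_width: 0.457
gripper_force: 61.7
```

```bash
python3 held.py
python3 - <<'E'
from h import *
p,d,s=snap('top'); P=cloud('top',d)
for c in [(604.5,247),(582,436)]:
    m=(np.hypot(P[...,0]-c[0]-10,P[...,1]-c[1])<38)&(P[...,2]>125)&(P[...,2]<142); Q=P[m]
    if len(Q)>5: print(c,len(Q),np.median(Q[:,2]),cv2.minAreaRect(Q[:,:2].astype(np.float32)))
E
```

```text
[609.44792253 288.40079498 198.35340847] [ 1.79916603e+02 -8.70147193e-03  9.66143735e+01] 0.4570690217984323 61.652265787124634 [ 0.0549966   0.57938442 -0.65057859]
top heights 6179 [12.6 21.5 22.3 22.8 23.4]
x range [-13.4   2.7  15. ] y range [-16.7   0.   16.6]
(604.5, 247) 96 132.3845420862766 ((608.5459594726562, 247.40878295898438), (61.15859603881836, 12.20245361328125), 6.3489227294921875)
```

servo_tool --series '[[[0.03, -0.1, -2, 0, 0, 0, 0], [0.03, -0.1, -4, 0, 0, 0, 0], [0.03, -0.1, -5.5, 0, 0, 0, 0], [0.03, -0.1, -6.2, 0, 0, 0, 0], [0.03, -0.1, -6.6, 0, 0, 0, 0], [0.03, -0.1, -7.0, 0, 0, 0, 0], [0.03, -0.1, -7.4, 0, 0, 0, 0], [0.03, -0.1, -7.6, 0, 0, 0, 0], [0.03, -0.1, -7.6, 0, 0, 0, 0]]]'

```text
clock: 29.4
tool_pos: [609.0, 288.1, 121.3]
eef_rot: [-180.0, -0.0, 96.7]
force: [0.5, 0.9, -0.7]
gripper_width: 0.46
gripper_force: 61.7
```

Foot is in without contact. Continue down to rest.

servo_tool --series '[[[0.05, 0, -0.3, 0, 0, 0, 0], [0.05, 0, -0.6, 0, 0, 0, 0], [0.05, 0, -0.8, 0, 0, 0, 0], [0.05, 0, -0.9, 0, 0, 0, 0], [0.05, 0, -1.0, 0, 0, 0, 0], [0.05, 0, -1.0, 0, 0, 0, 0]]]'

```text
clock: 30.0
tool_pos: [609.4, 288.0, 111.6]
eef_rot: [-180.0, -0.0, 96.7]
force: [-1.0, -0.2, 1.2]
gripper_width: 0.458
gripper_force: 62.1
```

servo_tool --series '[[[0, 0, -0.1, 0, 0, 0, 0], [0, 0, -0.2, 0, 0, 0, 0], [0, 0, -0.3, 0, 0, 0, 0], [0, 0, -0.3, 0, 0, 0, 0]]]'

```text
clock: 30.4
tool_pos: [609.4, 288.0, 111.2]
eef_rot: [180.0, -0.0, 96.7]
force: [-4.8, -2.5, 17.7]
gripper_width: 0.459
gripper_force: 64.2
```

servo_tool --series '[[[0, 0, 0.25, 0, 0, 0, 0.5], [0, 0, 0.25, 0, 0, 0, 0.62], [0, 0, 0.25, 0, 0, 0, 0.62], [0, 0, 0.25, 0, 0, 0, 0.62], [0, 0, 0.25, 0, 0, 0, 0.62], [0, 0, 1.5, 0, 0, 0, 0.62], [0, 0, 4, 0, 0, 0, 0.62], [0, 0, 8, 0, 0, 0, 0.8], [0, 0, 12, 0, 0, 0, 1], [0, 0, 15, 0, 0, 0, 1], [0, 0, 15, 0, 0, 0, 1], [0, 0, 15, 0, 0, 0, 1]]]'

```text
clock: 31.6
tool_pos: [609.8, 288.2, 259.8]
eef_rot: [179.9, -0.1, 96.7]
force: [0.3, -0.6, -1.3]
gripper_width: 1.0
gripper_force: 0.0
```

```bash
cat > chk.py <<'E'
from h import *
import sys
c=np.array([604.5,247.]); a=np.radians(6.7); n=np.array([np.cos(a),np.sin(a)]); t=np.array([-np.sin(a),np.cos(a)])
for nm in sys.argv[1:]:
    p,d,s=snap(nm); save(p,'chk_%s%d'%(nm,s['clock']*10)); P=cloud(nm,d,s); print(s['tool_pos'],s['clock'])
    q=P[...,:2]-c; U=q@n; V=q@t
    for nme,v,lo,hi in [('pack_r',40,115,145),('pack_l',-40,115,145),('rib',0,125,142)]:
        m=(abs(V-v)<20)&(abs(U-8)<45)&(P[...,2]>lo)&(P[...,2]<hi); Q=P[m]
        if len(Q)>20: 
            k=np.polyfit(U[m],Q[:,2],1); print(nm,nme,len(Q),'U %.1f V %.1f z %.1f'%(np.median(U[m]),np.median(V[m]),np.median(Q[:,2])),'slope deg %.1f'%np.degrees(np.arctan(k[0])))
E
python3 chk.py wrist top; ls pics
```

```text
[609.78996274 288.16540605 259.76158601] 31.6
wrist pack_r 1694 U 10.7 V 42.7 z 133.1 slope deg -1.7
wrist rib 986 U 1.7 V 2.8 z 132.4 slope deg -2.0
[609.02510758 287.93697462 258.31535533] 31.65
top pack_r 172 U 9.8 V 37.2 z 132.7 slope deg 3.1
top rib 95 U 0.9 V -0.3 z 132.5 slope deg -1.9
c1.png
chk_top316.png
chk_wrist316.png
held265.png
held284.png
side0.png
side0b.png
top0.png
top0b.png
w1.png
w2.png
w3.png
w4.png
w5.png
w6.png
w7.png
w8.png
```

Pack 1 is seated (top at 133 mm = shelf + 55). Pack 2 next.

servo_tool --series '[[[-0.7, -4.5, 0, 0, 0, 0, 1], [-1.5, -9, 0, 0, 0, -0.05, 1], [-2.2, -13.5, 0, 0, 0, -0.1, 1], [-3, -18, 0, 0, 0, -0.15, 1], [-3.7, -22.5, 0, 0, 0, -0.2, 1], [-4.4, -27, 0, 0, 0, -0.25, 1], [-5.2, -31.5, 0, 0, 0, -0.302, 1], [-6, -36, 0, 0, 0, -0.302, 1], [-6.7, -40.5, 0, 0, 0, -0.302, 1], [-7.4, -45, 0, 0, 0, -0.302, 1], [-8.2, -49.5, 0, 0, 0, -0.302, 1], [-8.9, -54, 0, 0, 0, -0.302, 1], [-9.57, -58.15, -3, 0, 0, -0.302, 1], [-9.57, -58.15, -7, 0, 0, -0.302, 1], [-9.57, -58.15, -10, 0, 0, -0.302, 1], [-9.57, -58.15, -12, 0, 0, -0.302, 1], [-9.57, -58.15, -12, 0, 0, -0.302, 1], [-9.57, -58.15, -12, 0, 0, -0.302, 1]]]'

```text
clock: 33.5
tool_pos: [513.4, -293.4, 137.8]
eef_rot: [-179.9, -0.0, 79.4]
force: [-0.1, -0.2, 0.5]
gripper_width: 1.0
gripper_force: 0.0
```

servo_tool --series '[[[0, 0, -3, 0, 0, 0, 1], [0, 0, -5.5, 0, 0, 0, 1], [0, 0, -6.6, 0, 0, 0, 1], [0, 0, -7, 0, 0, 0, 1], [0, 0, -7, 0, 0, 0, 1], [0, 0, -7, 0, 0, 0, 0.6], [0, 0, -7, 0, 0, 0, 0], [0, 0, -7, 0, 0, 0, 0], [0, 0, -7, 0, 0, 0, 0], [0, 0, -7, 0, 0, 0, 0], [0, 0, -7, 0, 0, 0, 0], [0, 0, -7, 0, 0, 0, 0]]]'

```text
clock: 34.7
tool_pos: [514.2, -293.7, 69.2]
eef_rot: [179.9, 0.0, 79.4]
force: [0.1, -0.3, 6.0]
gripper_width: 0.455
gripper_force: 61.1
```

servo_tool --series '[[[0, 0, 0.3, 0, 0, 0, 0], [0, 0, 0.7, 0, 0, 0, 0], [0, 0, 1.2, 0, 0, 0, 0], [0, 0, 1.7, 0, 0, 0, 0], [0, 0, 2.3, 0, 0, 0, 0], [0, 0, 3, 0, 0, 0, 0], [0, 0, 5, 0, 0, 0, 0], [0, 0, 8, 0, 0, 0, 0], [0, 0, 12, 0, 0, 0, 0], [0, 0, 16, 0, 0, 0, 0], [0, 0, 18, 0, 0, 0, 0], [0, 0, 18, 0, 0, 0, 0], [0, 0, 18, 0, 0, 0, 0]]]'

```text
clock: 36.0
tool_pos: [513.6, -293.1, 248.4]
eef_rot: [180.0, -0.0, 79.4]
force: [0.0, 0.5, -1.3]
gripper_width: 0.458
gripper_force: 61.5
```

```bash
python3 held.py; python3 chk.py top
```

```text
[ 513.63098113 -293.14274308  248.41030462] [ 1.79981570e+02 -1.82479757e-02  7.93782130e+01] 0.45755424801722505 61.54301047325134 [ 0.0321173   0.47383458 -1.33661314]
top heights 5896 [13.4 20.2 20.8 21.3 21.8]
x range [-14.3   2.3  14.8] y range [-16.7   0.1  16.6]
[ 513.19023649 -292.79482547  247.44337668] 36.05
top pack_r 176 U 9.7 V 37.5 z 132.6 slope deg 5.1
top rib 97 U 1.5 V -0.5 z 132.0 slope deg -1.7
```

servo_tool --series '[[[0.7, 4, 0, 0, 0, 0, 0], [1.6, 8.5, 0, 0, 0, 0.03, 0], [2.6, 13, 0, 0, 0, 0.06, 0], [3.6, 17.5, 0, 0, 0, 0.1, 0], [4.5, 22, 0, 0, 0, 0.14, 0], [5.5, 26.5, 0, 0, 0, 0.18, 0], [6.5, 31, 0, 0, 0, 0.22, 0], [7.4, 35.5, 0, 0, 0, 0.26, 0], [8.4, 40, 0, 0, 0, 0.302, 0], [9.4, 44.5, 0, 0, 0, 0.302, 0], [10.3, 49, 0, 0, 0, 0.302, 0], [10.55, 50.15, 0, 0, 0, 0.302, 0], [10.55, 50.15, 0, 0, 0, 0.302, 0], [10.55, 50.15, -3, 0, 0, 0.302, 0], [10.55, 50.15, -5, 0, 0, 0.302, 0], [10.55, 50.15, -5, 0, 0, 0.302, 0], [10.55, 50.15, -5, 0, 0, 0.302, 0], [10.55, 50.15, -5, 0, 0, 0.302, 0]]]'

```text
clock: 37.9
tool_pos: [620.2, 206.9, 199.5]
eef_rot: [179.9, 0.0, 96.6]
force: [-0.4, 0.5, -0.6]
gripper_width: 0.457
gripper_force: 61.6
```

```bash
python3 held.py
```

```text
[620.20566796 206.94458894 199.51772999] [1.79893536e+02 8.89374719e-03 9.65876982e+01] 0.45710245660508086 61.59929394721985 [-0.41518729  0.54193914 -0.56873507]
top heights 5905 [13.2 20.2 20.8 21.3 21.8]
x range [-14.    2.6  15.2] y range [-16.7   0.   16.6]
```

servo_tool --series '[[[-0.1, 0.12, -2, 0, 0, 0, 0], [-0.1, 0.12, -4, 0, 0, 0, 0], [-0.1, 0.12, -5.5, 0, 0, 0, 0], [-0.1, 0.12, -6.2, 0, 0, 0, 0], [-0.1, 0.12, -6.6, 0, 0, 0, 0], [-0.1, 0.12, -7.0, 0, 0, 0, 0], [-0.1, 0.12, -7.4, 0, 0, 0, 0], [-0.1, 0.12, -7.7, 0, 0, 0, 0], [-0.1, 0.12, -7.7, 0, 0, 0, 0]]]'

```text
clock: 38.85
tool_pos: [618.1, 209.2, 121.1]
eef_rot: [-180.0, 0.0, 96.7]
force: [0.4, -0.2, -0.4]
gripper_width: 0.459
gripper_force: 61.6
```

servo_tool --series '[[[0.07, -0.06, -0.3, 0, 0, 0, 0], [0.07, -0.06, -0.6, 0, 0, 0, 0], [0.07, -0.06, -0.8, 0, 0, 0, 0], [0.07, -0.06, -0.9, 0, 0, 0, 0], [0.07, -0.06, -1.0, 0, 0, 0, 0], [0.07, -0.06, -1.1, 0, 0, 0, 0], [0.07, -0.06, -1.1, 0, 0, 0, 0]]]'

```text
clock: 39.55
tool_pos: [619.0, 208.6, 112.7]
eef_rot: [180.0, -0.0, 96.7]
force: [-3.9, -1.3, 14.7]
gripper_width: 0.461
gripper_force: 63.7
```

Seated (112.7 mm, 15 N contact). Release and withdraw upwards, then to the side.

servo_tool --series '[[[0, 0, 0.2, 0, 0, 0, 0.5], [0, 0, 0.2, 0, 0, 0, 0.62], [0, 0, 0.2, 0, 0, 0, 0.62], [0, 0, 0.2, 0, 0, 0, 0.62], [0, 0, 0.2, 0, 0, 0, 0.62], [0, 0, 1.5, 0, 0, 0, 0.62], [0, 0, 4, 0, 0, 0, 0.62], [0, 0, 8, 0, 0, 0, 0.8], [0, 0, 12, 0, 0, 0, 1], [0, 0, 15, 0, 0, 0, 1], [1, -4, 17, 0, 0, 0, 1], [2, -8, 18, 0, 0, 0, 1], [2, -8, 18, 0, 0, 0, 1], [2, -8, 18, 0, 0, 0, 1], [2, -8, 18, 0, 0, 0, 1], [2, -8, 18, 0, 0, 0, 1]]]'

```text
clock: 41.15
tool_pos: [638.4, 130.4, 290.0]
eef_rot: [-179.9, -0.1, 96.8]
force: [0.2, 0.2, 0.2]
gripper_width: 1.002
gripper_force: 0.0
```

```bash
python3 chk.py wrist top; cp pics/chk_wrist*4??.png pics/ 2>/dev/null; ls pics | grep chk_wrist
```

```text
[638.40388229 130.3790094  289.95512809] 41.15
wrist pack_r 888 U 11.1 V 27.4 z 132.5 slope deg -1.2
wrist pack_l 1595 U 11.5 V -40.0 z 133.1 slope deg -2.8
wrist rib 1154 U 2.6 V 0.1 z 132.6 slope deg -2.5
[638.49357852 130.24127731 289.90769501] 41.2
chk_wrist316.png
chk_wrist411.png
```

View pics/chk_wrist411.png

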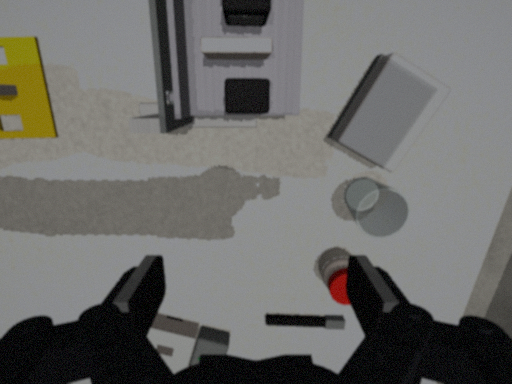

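Run:
```python
from h import *
p,d,s=snap('side'); cv2.imwrite('pics/fin.png',cv2.resize(cv2.cvtColor(p,cv2.COLOR_RGB2BGR),(800,600),interpolation=cv2.INTER_CUBIC))
```

```text
(no output)
```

View pics/fin.png

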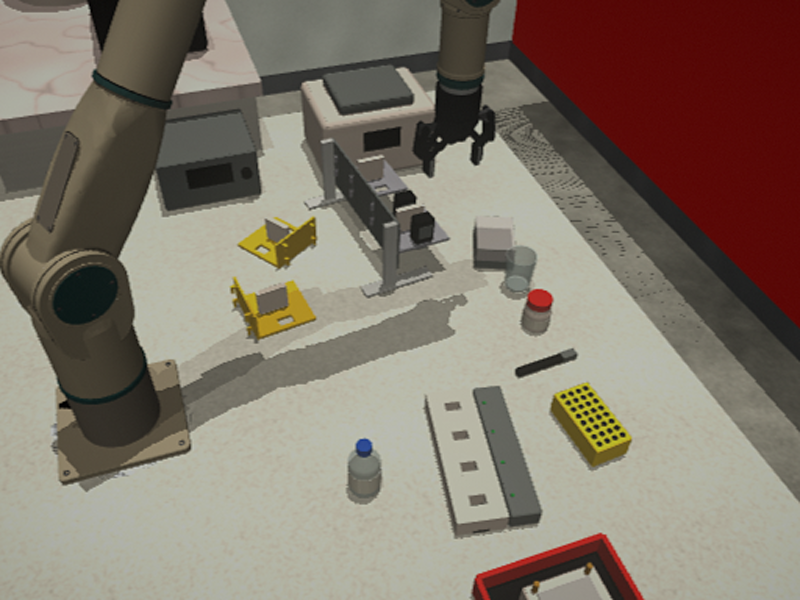

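Both cradles hang on the upright, both packs stand at (403,205) and (423,225), and the four wells at (455–480, 405–500) are empty. The other things are where they were, and the gripper is clear.

```bash
python3 -c "
from bench import order
print(order.sign_off())"
```

```text
the job is handed in; nothing more can be done
None
```

Job handed in at about 41 s: both steel cradles hang hooked fully down on the upright with a slight forward lean of about 2–3°, which I put down to play in the hooks. Both packs (only two were there) stand fully down in the two pockets of one cradle, and nothing else was moved.

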